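# Unbolt the sample case: hold the spring catch, slide the bolt

## Robot

A 6-joint arm with a two-finger parallel gripper is mounted at the origin on a cart in front of the work surface, level with it; the furniture and walls round the work are solid. World frame = base frame: x ahead of the robot, y to its left, z up, the work surface at z = 0. Lengths are in m, angles in rad, forces in N, time in s.
With the tool pointing down it reaches from about 0.3 to 0.775 m from the base axis. Payload 14.6 kg.
Tool frame: the origin (TCP) lies midway between the tips of the shut fingers; the grasp point (between the pads) lies 19 mm behind it (ctrl.tcp_to_grasp is the distance from the TCP to the grasp point, in m); x points along the fingers, y is the direction in which the jaws open and shut, and the axes are right-handed (so a half turn about x gives the same grasp; the last joint's range is limited). The gripper opens to 94 mm and grips with 3 to 60 N. Pads are 16 mm wide; open, the fingers measure 119 mm over their backs; the gripper's body (75 mm by 177 mm) begins 78 mm behind the grasp point.
Start: joints at [-1.213, 0.3, 1.521, -0, 1.321, -0.067], TCP at [0.227, -0.501, 0.205] pointing down, gripper open.
Joint ranges: [-3.03, 3.03], [-0.79, 2.21], [0.23, 2.52], [-1.04, 4.18], [0, 3.07], [-2.55, 2.55]. Speed limits (rad/s): [2.22, 2.22, 2.57, 3.14, 3.14, 3.14].

## Interface

Orientations are given as [roll, pitch, yaw] about the fixed x, y, z axes, in that order (R = Rz(yaw) Ry(pitch) Rx(roll)).
In Python, from station import ctrl gives the robot as it stands.
- The arm moves only by the tool jog_arm, never from a script. Its argument "rows" is one flat list of numbers, 7 for each row, row after row: the shift along the world's x, y, z in m, then the turn, a rotation vector about the world's x, y, z in degrees, then the closure, from 0 (fully open) to 1 (shut). A call has 1 to 8 rows; each row shifts and turns the commanded pose from where the row before left it; what a row does not reach is not made up. A row lasts 1/12 s, in which the tool goes at most 41.7 mm and 7.16 degrees, less where a joint would pass 70% of its speed; a pose out of reach is approached as far as the arm can. A call with a gripper value outside its range is refused whole. The fingers move at their own pace and stop on an object; "squeeze" is the grip in N (left out, the last holds). Time passes only in rows, so rows that do not move let the fingers close. It gives the time, the measured TCP pose, the force and the opening at its end, in the units of the state.
- ctrl.get_obs(): the state, without advancing time (a new reading comes with each control period).
- ctrl.camera(name): name is "scene" or "side" or "wrist"; returns (picture, depth): 420x560x3 uint8, red, green, blue; 420x560 float32, m along the optical axis (not along the pixel's ray), 0 where there is no reading.
- ctrl.camera_model(name): a dict with "K" (3x3 intrinsics, pixels), "extrinsics" (4x4, takes a point from camera to world coordinates). Camera axes: x right, y down, z forward; pixel columns grow to the right and rows downward; lengths in m; the calibration is good to about 2 mm. A picture is of the moment at which its call begins: read the wrist's pose just before it. camera_model takes no time and is no camera call; for the wrist camera it gives the pose at the moment of the call.
- ctrl.hand_in(): hands the job in, once; it reports no verdict.
The state is a dict: "time_s": time; "qpos": joint angles; "joint_vel": joint speeds; "tau": joint torques, N m; "ee_pos": TCP position; "eef_rot": TCP orientation; "force": force on the tool from outside, world axes, zero at the start; "moment": the same for the moment, N m; "grip_width": finger opening in m.
Only numpy, scipy, OpenCV 4.12 (cv2) and the standard library are available. Lean on these libraries where they do the work, as an engineer would, in place of code of your own. Each camera call takes 0.05 s, during which the arm holds its last target.

## Task

Unbolt the double-lid sample case: with one fingertip press the long spring bar down and hold it, and with the other fingertip push the bolt's upright lug fully away from its keeper to the end of its travel. Then take the fingers away so that the bar springs back up and locks the bolt open. Only press and push: do not grip or lift anything, and leave the tin, the small bottle and the beaker where they are.

Things in the scene. Friction and masses are not known exactly. Their poses are not given: they have to be found in the camera images.
- sample_case: grey flat sample case, 204 x 284 x 70 mm (x, y, z), fixed to the worktop. Origin: centre of its underside; z up, lid top at z = 70 mm. The bolt lies along its y axis, slides open towards its +y, into the keeper (closed) towards its -y. The spring bar is on its -x side, the bolt on its +x side, 64 mm apart centre to centre. The fixed staples (bridges over the bolt rod, centred y = -22 and +58 mm) reach 19 mm above the lid, the hinge cheeks of the bar 21 mm.
- lug_top (a point): centre of the top of the bolt's upright steel lug, 48 mm above the lid when at any bolt position; axes parallel to the case's. The lug is 24 mm in x, 12 mm in y (faces at +-6 mm), and stands free from 16 to 48 mm above the lid. Closed, it is at case x = 32, y = 0 mm.
- bolt (a joint): travel of the bolt, m: about 0 closed (in the keeper), 0.040 fully open, growing towards case +y; friction about 2 N. Two rack teeth stop it after 1 to 2 mm, and again near 0.020, whenever the catch is up; so the bar must be held down all the way. Above 0.0355 the catch can spring up behind the last tooth and locks the bolt open.
- bar_top (a point): point on the top of the spring bar, on its centre line, 38 mm above the lid at rest, at case x = -32, y = 0 mm; turns with the bar. The bar is a flat steel treadle 28 mm wide in x (about +-14 mm), and runs from y = -52 to +62 mm of the case; anywhere along it may be pressed, and a fingertip may slide along it.
- catch (a joint): angle of the spring bar, rad: 0 up (locking), 0.45 fully down. Hinge pin parallel to case y, 30 mm to the bolt side of bar_top, 22 mm lower: the bar tilts away from the bolt, so a flat fingertip bears with its edge nearest the bolt. Bolt free from 0.17 (bar_top 5.5 mm down; stop at 15 mm). A fingertip 6 to 7 mm below the bar's resting top is right. Takes 4 N at first, 8 to 11 N at the stop.
- tin: round white tin, 52 mm across, 32 high, loose on the lid's corner on the keeper side; origin under its centre; leave alone
- reagent: small amber bottle, 44 mm across, 86 high, loose on the worktop beside the case; origin under its centre; leave alone
- beaker: small clear beaker, 58 mm across, 72 high, loose on the worktop beside the case; origin under its centre; leave alone

How it is judged:
By the outcome, as a careful person would: the job done as asked, in the order asked, and still so for the second after the job is handed in, with the robot touching nothing.
It also fails if it takes over 35 s, if anything falls off the work surface, if the arm or the gripper's body presses on something with over 40 N, if the wrist force passes 120 N, or if a joint passes its speed limit or range.

## Working session

There is one attempt and no reset: what is moved stays moved. The work goes in short steps, Python scripts to look and compute and a tool call to move; the robot and the scene stay as the last step left them, time stands still between calls to the robot, and variables do not carry over. Pictures are saved under pics/ and viewed, and the job is handed in when it is done.

Besides the shell and the picture viewer there is one more tool, called after "Request:" as name(argument=value, ...) on one line, values as JSON. jog_arm: Moves the arm, as the interface text tells. Its arguments: {"type":"object","properties":{"rows":{"type":"array"},"squeeze":{"type":"number"}},"required":["rows"]}

```bash
mkdir -p pics; ls
python3 - <<'E'
from station import ctrl
import cv2,numpy as np
print(ctrl.get_obs())
for n in("scene","side","wrist"):
    m=ctrl.camera_model(n)
    p,d=ctrl.camera(n); cv2.imwrite(f"pics/{n}0.png",p[:,:,::-1]); np.savez(f"{n}0.npz",p=p,d=d,K=m["K"],E=m["extrinsics"])
    print(n,m["K"],m["extrinsics"])
E
```

```text
pics
{'time_s': 0.0, 'qpos': array([-1.21260420e+00,  3.00512268e-01,  1.52161102e+00, -2.54832116e-05,
        1.32071557e+00, -6.65951688e-02]), 'joint_vel': array([-0.00270751, -0.00150064,  0.00097922, -0.0023008 , -0.00074967,
        0.00038763]), 'tau': array([-1.53666369e-03, -5.31802726e+01, -3.52734661e+01,  7.07161613e-02,
        2.43942667e-02, -8.95952940e-05]), 'ee_pos': array([ 0.22656473, -0.50085857,  0.20485109]), 'eef_rot': array([-1.6175878 ,  1.56954988,  1.94879847]), 'force': array([-0.8008373 ,  0.58525428,  1.08161694]), 'moment': array([0.00912124, 0.06160763, 0.00935503]), 'grip_width': 0.09395646801119566}
scene [[449.41412769   0.         279.30704548]
 [  0.         449.41412769 209.85229306]
 [  0.           0.           1.        ]] [[ 0.99980014  0.01910771 -0.00588078  0.51548304]
 [ 0.01930353 -0.84610999  0.53265867 -0.3848561 ]
 [ 0.0052021  -0.53266573 -0.84630973  0.87328167]
 [ 0.          0.          0.          1.        ]]
side [[413.71575081   0.         278.28661512]
 [  0.         413.71575081 207.0523325 ]
 [  0.           0.           1.        ]] [[ 0.99967973  0.00373804 -0.02502914  0.5128967 ]
 [ 0.02407512 -0.44526201  0.89507661 -0.67605649]
 [-0.00779869 -0.89539252 -0.4452094   0.47570859]
 [ 0.          0.          0.          1.        ]]
wrist [[320.58073294   0.         282.77311166]
 [  0.         320.58073294 206.92419188]
 [  0.           0.           1.        ]] [[ 0.41215129 -0.87991482 -0.23639207  0.29515488]
 [-0.91111299 -0.39863534 -0.10470426 -0.47034645]
 [-0.00210341  0.25853388 -0.9659999   0.38396152]
 [ 0.          0.          0.          1.        ]]
```

View pics/scene0.png

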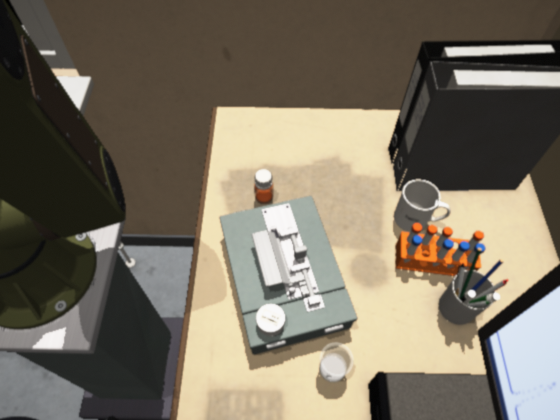

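View pics/side0.png

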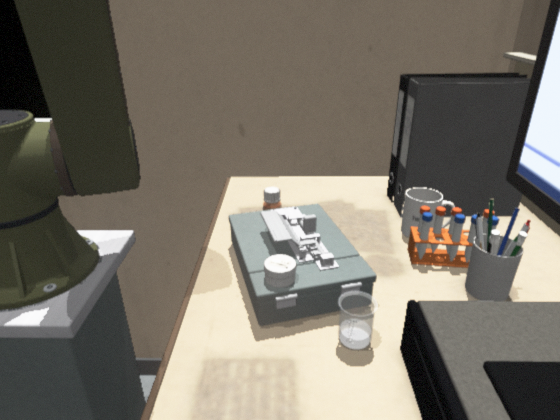

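View pics/wrist0.png

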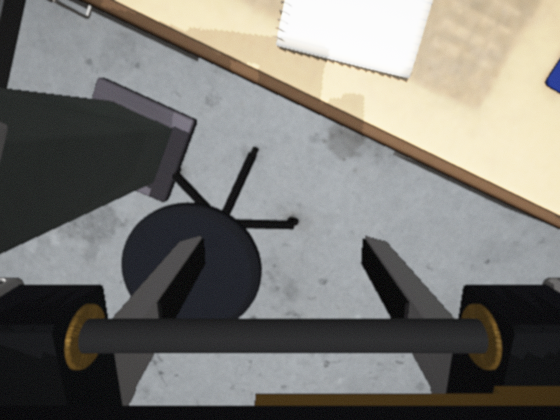

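The scene view shows the case's lid corners near (222,214), (313,198), (352,310) and (256,335). The bar is near (268,258), the lug near (299,245) and the tin at (270,318), so the keeper end is the near side. Next I'll measure the case pose from depth.

```bash
cat > h.py <<'E'
import numpy as np,cv2
def cloud(f):
    z=np.load(f);d=z["d"];K=z["K"];E=z["E"]
    v,u=np.mgrid[:d.shape[0],:d.shape[1]]
    P=np.stack([(u-K[0,2])/K[0,0]*d,(v-K[1,2])/K[1,1]*d,d],-1)
    W=P@E[:3,:3].T+E[:3,3]; W[d==0]=np.nan
    return z["p"],W
E
python3 - <<'E'
from h import *
for n in("scene0","side0"):
    p,W=cloud(n+".npz")
    X,Y,Z=W[...,0],W[...,1],W[...,2]
    box=(X>0.3)&(X<0.72)&(Y>-0.35)&(Y<0.2)
    t=box&(abs(Z)<0.01); print(n,"table z",np.nanmedian(Z[t]))
    m=(box&(Z>0.06)&(Z<0.08)).astype(np.uint8)
    k,l,s,c=cv2.connectedComponentsWithStats(m)
    i=1+np.argmax(s[1:,4]); pts=W[l==i]
    print(len(pts),"lid z",np.median(pts[:,2]))
    # top incl everything higher
    m2=(box&(Z>0.062)&(Z<0.2)).astype(np.uint8)
    k,l,s,c=cv2.connectedComponentsWithStats(m2);i=1+np.argmax(s[1:,4]);pp=W[l==i]
    r=cv2.minAreaRect(pts[:,:2].astype(np.float32)*1000); print(r); print(cv2.boxPoints(r))
# big zoom
p=cv2.imread("pics/scene0.png")[185:360,205:370]
cv2.imwrite("pics/z0.png",cv2.resize(p,None,fx=3.4,fy=3.4,interpolation=cv2.INTER_CUBIC))
p=cv2.imread("pics/side0.png")[180:350,220:390]
cv2.imwrite("pics/z1.png",cv2.resize(p,None,fx=3.4,fy=3.4,interpolation=cv2.INTER_CUBIC))
E
```

```text
scene0 table z 0.0007375097989608115
10506 lid z 0.07087674428077484
((521.2009887695312, -3.1631927490234375), (204.28631591796875, 295.8246765136719), 16.383634567260742)
[[ 381.48413   109.93184 ]
 [ 464.92664  -173.88075 ]
 [ 660.91785  -116.258224]
 [ 577.47534   167.55437 ]]
side0 table z 0.0005067867725448427
7027 lid z 0.07046704973180767
((521.8716430664062, -6.98834228515625), (203.85165405273438, 293.7604064941406), 16.39716339111328)
[[ 382.62793   105.14489 ]
 [ 465.55472  -176.66766 ]
 [ 661.11536  -119.121574]
 [ 578.1886    162.69098 ]]
```

```bash
sleep 1
```

```text
(no output)
```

View pics/z0.png

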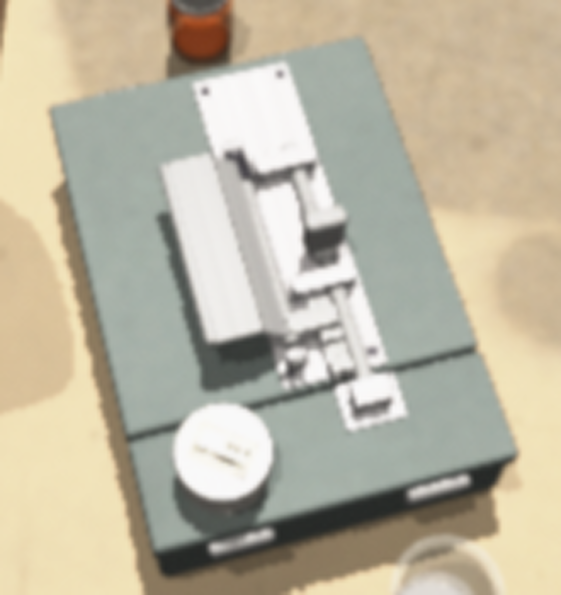

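View pics/z1.png

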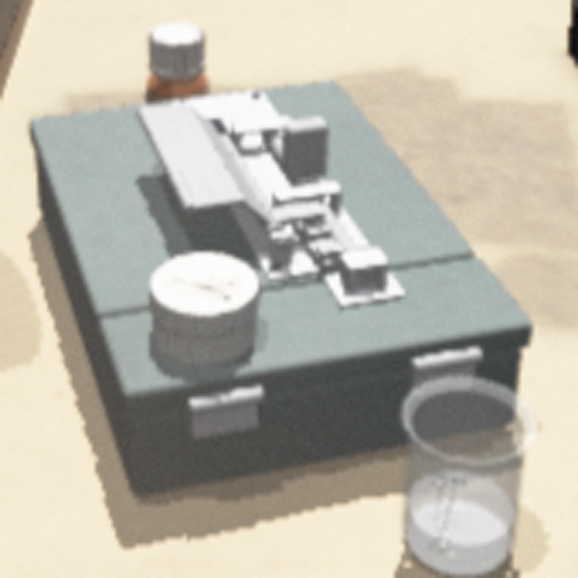

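Run:
```python
from h import *
th=np.radians(16.39)
R=np.array([[np.cos(th),-np.sin(th)],[np.sin(th),np.cos(th)]])
for n in("scene0","side0"):
    p,W=cloud(n+".npz")
    Z=W[...,2]
    L=(W[...,:2]-[0.5215,-0.005])@R*1000
    x,y=L[...,0],L[...,1]
    box=(abs(x)<130)&(abs(y)<180)
    lid=box&(Z>0.0675)&(Z<0.074)
    print(n,"lid x",np.percentile(x[lid],[0.1,0.5,99.5,99.9]),"y",np.percentile(y[lid],[.1,.5,99.5,99.9]))
    for nm,lo,hi in(("lug",.113,.124),("h>.100",.100,.112),):
        m=(box&(abs(x)<70)&(abs(y)<85)&(Z>lo)&(Z<hi)).astype(np.uint8)
        k,l,s,c=cv2.connectedComponentsWithStats(m)
        for i in range(1,k):
            if s[i,4]>6:
                q=l==i; print(nm,s[i],"x",x[q].min(),x[q].max(),"y",y[q].min(),y[q].max(),"z",np.percentile(Z[q],[5,50,95]))
    tin=box&(Z>.095)&(Z<.108)&(y<-70)
    if tin.any(): print("tin",x[tin].min(),x[tin].max(),y[tin].min(),y[tin].max())
```

```text
scene0 lid x [-101.69002256 -101.056323    100.67731939  101.52450946] y [-178.24183299 -173.40318125  141.7613074   143.17963404]
lug [294 245  13   8  78] x 19.914630944129136 44.38171615463259 y -4.568534863766811 8.770811329303767 z [0.11415338 0.11779916 0.1196896 ]
h>.100 [ 252  230   35   56 1086] x -49.48049807406087 -9.561456986504089 y -50.88396495971507 64.31329725071575 z [0.10255817 0.1085012  0.1107885 ]
h>.100 [294 251  13   5  35] x 19.648254569012636 42.71546913942558 y -4.744612885310623 4.800290407601977 z [0.10108353 0.10621306 0.1110531 ]
h>.100 [261 303  12   5  19] x -66.63956499155849 -46.278596644289806 y -84.93718892209219 -81.04223200395126 z [0.10046459 0.10145851 0.10222333]
tin -80.74613668527539 -30.043071670568686 -132.04779649672597 -81.04223200395126
side0 lid x [-101.85890277 -101.33146396  100.21382366  101.16704828] y [-179.0920531  -177.21510232  138.65334981  140.65676528]
lug [303 215  14   6  64] x 19.913703896176592 43.86069726285037 y -6.193145518250199 7.224762923906862 z [0.11351476 0.11721353 0.1191459 ]
h>.100 [260 211  36  33 596] x -49.456232224672284 -11.35153173071264 y -53.6786904053197 61.317997631800566 z [0.10365372 0.10829073 0.10948478]
h>.100 [303 219  14   8  78] x 19.723488488140703 43.934437892421094 y -7.059991221155167 6.835082946063303 z [0.10070962 0.1060317  0.11112178]
h>.100 [272 255   9   2   9] x -62.01391268130996 -48.42544839561616 y -84.89436079784001 -81.91220576784185 z [0.10022731 0.10074193 0.10098691]
tin -80.91764113340699 -29.75881246772742 -134.10625332630798 -81.91220576784185
```

Run:
```python
from station import ctrl
from scipy.spatial.transform import Rotation as Ro
import numpy as np
o=ctrl.get_obs();R=Ro.from_euler("xyz",o["eef_rot"]).as_matrix();print(R.round(4))
print(np.degrees(np.arctan2(R[1,1],R[0,1])))
```

```text
[[-3.000e-04  4.121e-01 -9.111e-01]
 [ 8.000e-04 -9.111e-01 -4.121e-01]
 [-1.000e+00 -8.000e-04 -1.000e-04]]
-65.66123800716079
```

Request:
jog_arm(rows=[0.0187,0.03,0,0,0,5.1,0.45,0.0187,0.03,0,0,0,5.1,0.45,0.0187,0.03,0,0,0,5.1,0.45,0.0187,0.03,0,0,0,5.1,0.45,0.0187,0.03,0,0,0,5.1,0.45,0.0187,0.03,0,0,0,5.1,0.45,0.0187,0.03,0,0,0,5.1,0.45,0.0187,0.03,0,0,0,5.1,0.45])

```text
time_s: 0.82
ee_pos: [0.3768, -0.2595, 0.2054]
eef_rot: [-1.789, 1.571, 2.494]
force: [0.0, 0.0, 0.1]
grip_width: 0.0518
```

Request:
jog_arm(rows=[0.0187,0.03,0,0,0,5.1,0.45,0.0187,0.03,0,0,0,5.1,0.45,0.0187,0.03,0,0,0,5.1,0.45,0.0187,0.03,0,0,0,5.1,0.45,0.0187,0.03,0,0,0,5.1,0.45,0.0187,0.03,0,0,0,5.1,0.45,0.0187,0.03,0,0,0,5.1,0.45,0,0,0,0,0,0,0.45])

```text
time_s: 1.48
ee_pos: [0.5089, -0.0469, 0.205]
eef_rot: [3.094, 1.57, 1.722]
force: [-0.7, -0.1, -0.6]
grip_width: 0.0515
```

Request:
jog_arm(rows=[0.0171,0.0269,0,0,0,5.55,0.45,0,0,0,0,0,0,0.45,0,0,0,0,0,0,0.45])

```text
time_s: 1.73
ee_pos: [0.5243, -0.0237, 0.205]
eef_rot: [-1.888, 1.57, 3.112]
force: [0.1, -0.1, 0.6]
grip_width: 0.0518
```

```bash
cat > look.py <<'E'
import sys
from station import ctrl
import cv2,numpy as np
from scipy.spatial.transform import Rotation as Ro
t=sys.argv[1]
o=ctrl.get_obs();R=Ro.from_euler("xyz",o["eef_rot"]).as_matrix()
print(o["time_s"],o["ee_pos"],"yaw",np.degrees(np.arctan2(R[1,1],R[0,1])),"F",o["force"],R[:,0])
for n in sys.argv[2:]:
    m=ctrl.camera_model(n);p,d=ctrl.camera(n)
    np.savez(f"{n}{t}.npz",p=p,d=d,K=m["K"],E=m["extrinsics"])
    cv2.imwrite(f"pics/{n}{t}.png",p[:,:,::-1])
    if n!="wrist":
        c=p[100:340,190:400,::-1]
        cv2.imwrite(f"pics/{n}{t}.png",cv2.resize(c,None,fx=2.5,fy=2.5,interpolation=cv2.INTER_CUBIC))
E
python3 look.py 1 wrist scene
python3 - <<'E'
from h import *
th=np.radians(16.39)
R=np.array([[np.cos(th),-np.sin(th)],[np.sin(th),np.cos(th)]])
p,W=cloud("wrist1.npz");Z=W[...,2]
L=(W[...,:2]-[0.5212,-0.004])@R*1000;x,y=L[...,0],L[...,1]
for nm,lo,hi,xa,xb in(("lug",.113,.123,10,60),("bar",.1,.113,-60,-5)):
    m=((x>xa)&(x<xb)&(abs(y)<85)&(Z>lo)&(Z<hi)).astype(np.uint8)
    k,l,s,c=cv2.connectedComponentsWithStats(m)
    for i in range(1,k):
        if s[i,4]>10:
            q=l==i;print(nm,s[i],"x",x[q].min(),x[q].max(),"y",y[q].min(),y[q].max(),"z",np.median(Z[q]))
E
```

```text
1.7333 [ 0.52427164 -0.02371607  0.20502081] yaw 16.429802571351907 F [ 0.14488568 -0.14060924  0.56324262] [-7.96670046e-04  2.39426745e-05 -9.99999682e-01]
lug [308 179  29  14 380] x 18.706877452324306 42.80072139252257 y -3.5360535654428777 8.124449042284775 z 0.11722717488234291
bar [ 226  111   47  129 5441] x -50.92900673912482 -12.49012853673819 y -49.87041297457955 63.63731367886402 z 0.10753570146034785
```

View pics/wrist1.png

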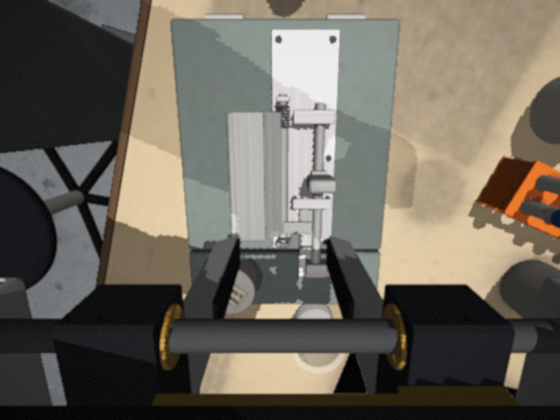

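View pics/scene1.png

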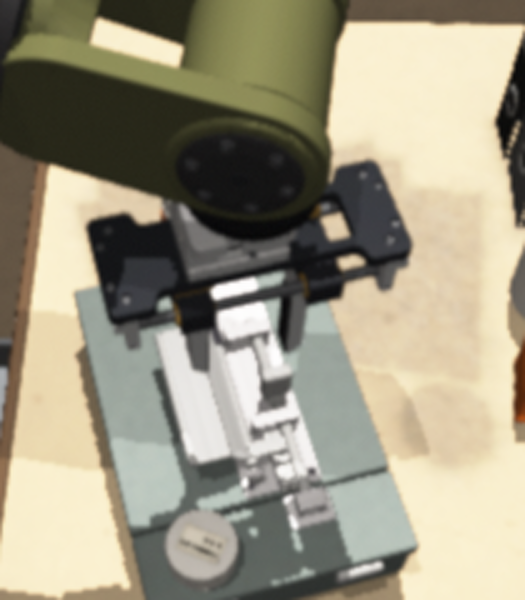

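The wrist view agrees with the others to about 2 mm: lug at pixel (322,185), bar at (247,175). I'll shift slightly, descend to just above the lug, and check.

Request:
jog_arm(rows=[0.0016,0.0015,-0.02,0,0,0,0.45,0,0,-0.03,0,0,0,0.45,0,0,-0.025,0,0,0,0.45,0,0,0,0,0,0,0.45,0,0,0,0,0,0,0.45])

```text
time_s: 2.25
ee_pos: [0.5253, -0.0234, 0.1304]
eef_rot: [-1.922, 1.569, 3.075]
force: [0.4, 0.1, 1.0]
grip_width: 0.0519
```

```bash
python3 look.py 2 side scene wrist
```

```text
2.25 [ 0.52531487 -0.02343381  0.13044016] yaw 16.293057222291605 F [0.38399147 0.09039189 0.96511349] [-1.73615130e-03  1.15960837e-04 -9.99998486e-01]
```

View pics/side2.png

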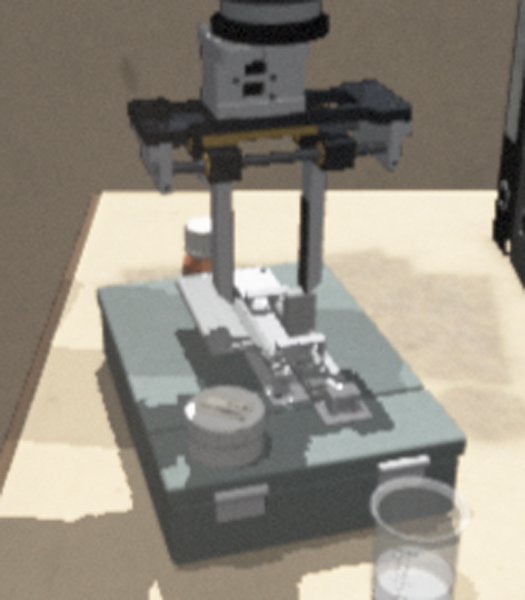

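View pics/wrist2.png

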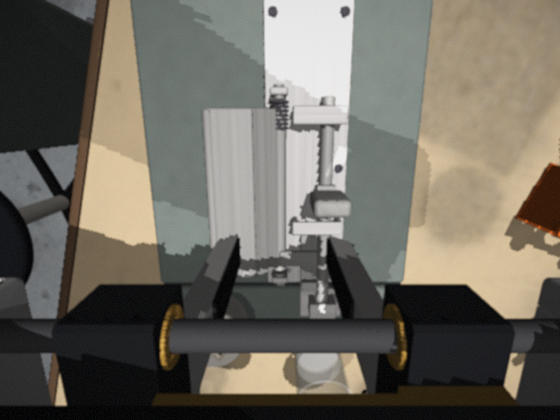

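View pics/scene2.png

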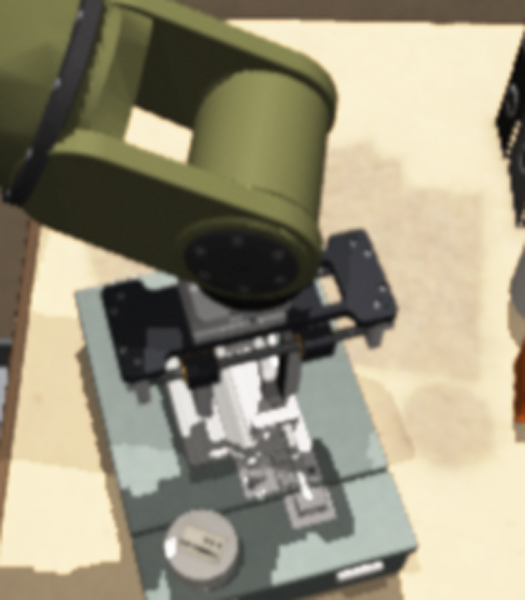

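The side view shows both fingertips above the lid, left over the bar (225,295) and right next to the lug (310,285). I'll check the tip positions in depth against the case frame.

Run:
```python
from h import *
th=np.radians(16.39)
R=np.array([[np.cos(th),-np.sin(th)],[np.sin(th),np.cos(th)]])
for n in ("side2","scene2","wrist2"):
    p,W=cloud(n+".npz");Z=W[...,2]
    L=(W[...,:2]-[0.5212,-0.004])@R*1000;x,y=L[...,0],L[...,1]
    m=((abs(x)<60)&(abs(y)<60)&(Z>.124)&(Z<.165)).astype(np.uint8)
    k,l,s,c=cv2.connectedComponentsWithStats(m)
    for i in range(1,k):
        if s[i,4]>10:
            q=l==i;print(n,s[i],"x",np.percentile(x[q],[2,98]).round(1),"y",np.percentile(y[q],[2,98]).round(1),"zmin",Z[q].min().round(4))
```

```text
side2 [309 198  10  20 157] x [24.8 36.4] y [-32.3 -13.6] zmin 0.1309
side2 [275 202   9  21 133] x [-38.6 -27.1] y [-32.3 -16.7] zmin 0.131
scene2 [300 244  10  16  76] x [25.9 37.3] y [-30.5 -13.1] zmin 0.1309
scene2 [266 256   9  11  52] x [-37.8 -27.3] y [-30.1 -17.7] zmin 0.1363
wrist2 [207 235  33  54 756] x [-37.8 -26.3] y [-26.7  -9.9] zmin 0.1311
wrist2 [326 235  33  54 748] x [25.2 36.7] y [-26.7  -9.9] zmin 0.1317
```

Both views show a gap of about 6 mm between the finger and the lug. The bar finger covers x −38 to −26.5, which is on the bar. Descend and press.

Request:
jog_arm(rows=[0,0,-0.01,0,0,0,0.45,0,0,-0.008,0,0,0,0.45,0,0,-0.004,0,0,0,0.45,0,0,-0.003,0,0,0,0.45,0,0,-0.0035,0,0,0,0.45,0,0,0,0,0,0,0.45,0,0,0,0,0,0,0.45])

```text
time_s: 2.98
ee_pos: [0.524, -0.0232, 0.1018]
eef_rot: [-1.693, 1.566, -2.977]
force: [-16.1, -4.0, 15.8]
grip_width: 0.0515
```

Request:
jog_arm(rows=[-0.0015,-0.0004,0,0,0,0,0.45,-0.0015,-0.0004,0,0,0,0,0.45,0,0,0,0,0,0,0.45])

```text
time_s: 3.23
ee_pos: [0.5231, -0.0235, 0.1023]
eef_rot: [1.32, 1.57, 0.035]
force: [-0.7, -0.2, 6.2]
grip_width: 0.0518
```

```bash
python3 look.py 3 side scene wrist
python3 - <<'E'
from h import *
th=np.radians(16.39)
R=np.array([[np.cos(th),-np.sin(th)],[np.sin(th),np.cos(th)]])
for n in ("wrist1","wrist3","scene3"):
    p,W=cloud(n+".npz");Z=W[...,2]
    L=(W[...,:2]-[0.5212,-0.004])@R*1000;x,y=L[...,0],L[...,1]
    for a in range(-54,-14,4):
        q=(x>a)&(x<a+4)&(y>10)&(y<45)&(Z<.13); print(n,a+2,np.nanmedian(Z[q]).round(4),end="; ")
    q=(x>24)&(x<40)&(Z>.113)&(Z<.123)&(y>-8)&(y<20);print("lug",y[q].min() if q.any() else None,y[q].max() if q.any() else None)
E
```

```text
3.2333 [ 0.52306086 -0.02350029  0.10228465] yaw 16.38483654251307 F [-0.74081623 -0.23960767  6.23449479] [ 9.17515160e-04  3.23207874e-05 -9.99999579e-01]
wrist1 -52 0.1064; wrist1 -48 0.1083; wrist1 -44 0.1078; wrist1 -40 0.1077; wrist1 -36 0.1077; wrist1 -32 0.1077; wrist1 -28 0.1077; wrist1 -24 0.1078; wrist1 -20 0.107; wrist1 -16 0.1026; lug -3.2182034264741186 8.124449042284775
wrist3 -52 0.0977; wrist3 -48 0.0979; wrist3 -44 0.0988; wrist3 -40 0.0997; wrist3 -36 0.1007; wrist3 -32 0.1015; wrist3 -28 0.1025; wrist3 -24 0.1024; wrist3 -20 0.0997; wrist3 -16 0.0972; lug -3.2660011707120695 8.268322734969129
scene3 -52 0.0713; scene3 -48 0.099; scene3 -44 0.0995; scene3 -40 nan; scene3 -36 nan; scene3 -32 nan; scene3 -28 nan; scene3 -24 nan; scene3 -20 nan; scene3 -16 nan; lug -4.689335039110377 -2.974183907747635
  return np.nanmean(a, axis, out=out, keepdims=keepdims)
```

View pics/side3.png

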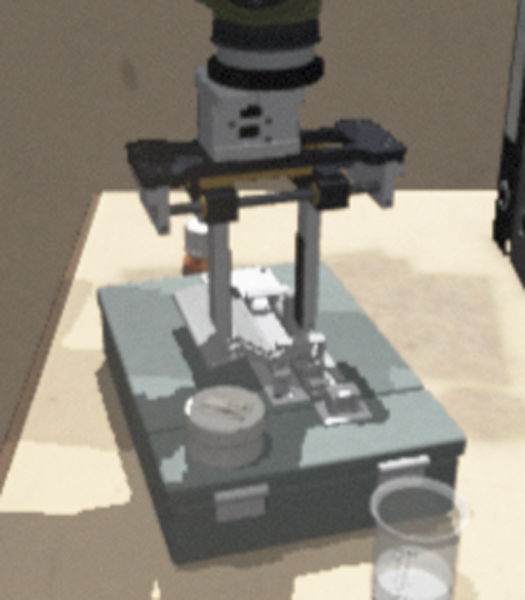

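View pics/wrist3.png

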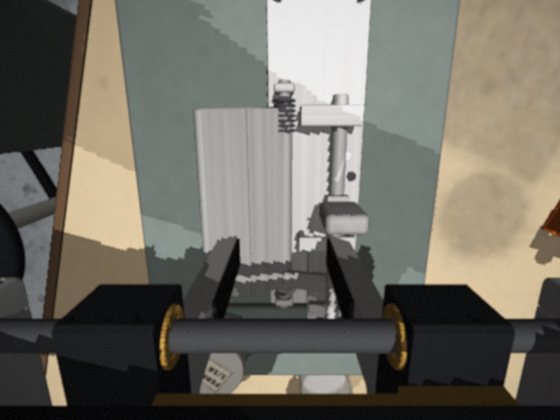

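The bar is tilted 0.23 rad (slope in the wrist depth), held at 6 N, and the lug hasn't moved. Push along case +y, easing down 0.5 mm more.

Request:
jog_arm(rows=[-0.0009,0.0028,-0.0005,0,0,0,0.45,-0.0011,0.0038,0,0,0,0,0.45,-0.0011,0.0038,0,0,0,0,0.45,-0.0011,0.0038,0,0,0,0,0.45,-0.0011,0.0038,0,0,0,0,0.45,0,0,0,0,0,0,0.45])

```text
time_s: 3.88
ee_pos: [0.5179, -0.0058, 0.1019]
eef_rot: [0.389, 1.569, -0.896]
force: [-1.6, -3.3, 6.1]
grip_width: 0.0515
```

Request:
jog_arm(rows=[-0.0011,0.0038,0,0,0,0,0.45,-0.0011,0.0038,0,0,0,0,0.45,-0.0011,0.0038,0,0,0,0,0.45,-0.0011,0.0038,0,0,0,0,0.45,-0.0011,0.0038,0,0,0,0,0.45,-0.0008,0.0029,0,0,0,0,0.45,0,0,0,0,0,0,0.45])

```text
time_s: 4.47
ee_pos: [0.5115, 0.016, 0.1019]
eef_rot: [0.307, 1.569, -0.978]
force: [-1.8, -4.0, 7.6]
grip_width: 0.0518
```

```bash
python3 look.py 4 side wrist
python3 - <<'E'
from h import *
th=np.radians(16.39)
R=np.array([[np.cos(th),-np.sin(th)],[np.sin(th),np.cos(th)]])
for n in ("wrist4",):
    p,W=cloud(n+".npz");Z=W[...,2]
    L=(W[...,:2]-[0.5212,-0.004])@R*1000;x,y=L[...,0],L[...,1]
    q=(x>20)&(x<43)&(Z>.113)&(Z<.121)&(y>10)&(y<60);print("lug",y[q].min(),y[q].max())
    for a in range(-54,-14,4):
        q=(x>a)&(x<a+4)&(y>38)&(y<58)&(Z<.13); print(a+2,np.nanmedian(Z[q]).round(4),end="; ")
E
```

```text
4.4667 [0.51154091 0.01598748 0.10189768] yaw 16.41193574594471 F [-1.78466488 -4.04069119  7.56389812] [ 9.51028235e-04 -1.41074069e-03 -9.99998553e-01]
lug 14.404071599463999 44.063982666405536
-52 0.097; -48 0.0972; -44 0.0983; -40 0.0992; -36 0.1003; -32 0.1011; -28 0.1021; -24 0.1021; -20 0.0993; -16 0.0968;
```

View pics/wrist4.png

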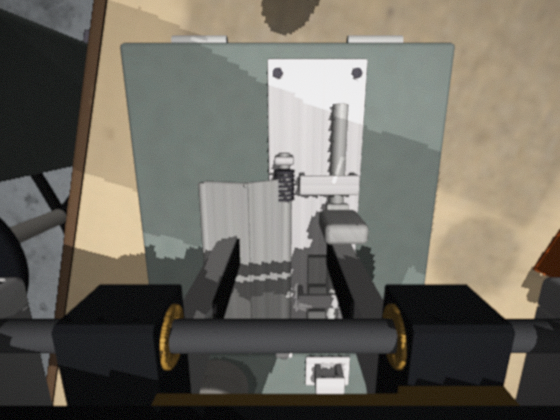

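The wrist view shows the lug (345,225) moved about 36 mm, still clear of the far staple. About 4 mm remains, in small steps.

Request:
jog_arm(rows=[-0.0006,0.0019,0,0,0,0,0.45,-0.0006,0.0019,0,0,0,0,0.45,-0.0003,0.001,0,0,0,0,0.45,0,0,0,0,0,0,0.45,0,0,0,0,0,0,0.45])

```text
time_s: 4.98
ee_pos: [0.5104, 0.0199, 0.1019]
eef_rot: [0.341, 1.568, -0.944]
force: [1.2, -11.3, 6.3]
grip_width: 0.0521
```

Request:
jog_arm(rows=[-0.0003,0.001,0,0,0,0,0.45,0,0,0,0,0,0,0.45,0,0,0,0,0,0,0.45])

```text
time_s: 5.23
ee_pos: [0.5104, 0.0201, 0.102]
eef_rot: [0.28, 1.567, -1.006]
force: [2.6, -17.6, 4.9]
grip_width: 0.0519
```

```bash
python3 look.py 5 side wrist
python3 - <<'E'
from h import *
th=np.radians(16.39)
R=np.array([[np.cos(th),-np.sin(th)],[np.sin(th),np.cos(th)]])
for n in ("wrist5",):
    p,W=cloud(n+".npz");Z=W[...,2]
    L=(W[...,:2]-[0.5212,-0.004])@R*1000;x,y=L[...,0],L[...,1]
    q=(x>20)&(x<43)&(Z>.113)&(Z<.121)&(y>10)&(y<60);print("lug",y[q].min(),y[q].max())
E
```

```text
5.2333 [0.51036977 0.02009392 0.10196288] yaw 16.34382896809883 F [  2.56692324 -17.61658304   4.89805515] [ 0.00223856 -0.00353009 -0.99999126]
lug 18.11787167683569 48.060726468650145
```

The lug has travelled 39.9 mm, and force rises with no further motion, so it's at the end stop. Ease the push slightly, then lift straight up.

Request:
jog_arm(rows=[0.0003,-0.001,0,0,0,0,0.45,0,0,0.003,0,0,0,0.45,0,0,0.003,0,0,0,0.45,0,0,0.004,0,0,0,0.45,0,0,0.01,0,0,0,0.45,0,0,0.03,0,0,0,0.45,0,0,0.035,0,0,0,0.45,0,0,0,0,0,0,0.45])

```text
time_s: 6.0
ee_pos: [0.5119, 0.0212, 0.1921]
eef_rot: [1.259, 1.563, -0.026]
force: [0.4, 1.1, 1.4]
grip_width: 0.052
```

Request:
jog_arm(rows=[0,-0.02,0.02,0,0,0,0.45,0,-0.03,0.02,0,0,0,0.45,0,-0.03,0,0,0,0,0.45,0,0,0,0,0,0,0.45,0,0,0,0,0,0,0.45,0,0,0,0,0,0,0.45])

```text
time_s: 6.5
ee_pos: [0.5096, -0.0585, 0.2259]
eef_rot: [-2.283, 1.57, 2.715]
force: [-0.1, 0.9, -0.7]
grip_width: 0.052
```

```bash
python3 look.py 6 wrist side scene
python3 - <<'E'
from h import *
th=np.radians(16.39)
R=np.array([[np.cos(th),-np.sin(th)],[np.sin(th),np.cos(th)]])
for n in ("wrist6","side6","scene6","scene0"):
    p,W=cloud(n+".npz");Z=W[...,2]
    L=(W[...,:2]-[0.5212,-0.004])@R*1000;x,y=L[...,0],L[...,1]
    q=(x>18)&(x<45)&(Z>.113)&(Z<.121)&(abs(y)<60);print(n,"lug",y[q].min(),y[q].max()) if q.any() else 0
    q=(x<-26)&(x>-85)&(Z>.097)&(Z<.108)&(y<-75)&(y>-140); print("tin",x[q].mean(),y[q].mean()) if q.any() else 0
    for a in range(-48,-20,6):
        q=(x>a)&(x<a+4)&(y>-30)&(y<50)&(Z<.13); print(a+2,np.nanmedian(Z[q]).round(4),end="; ")
    print()
E
```

```text
6.5 [ 0.50963661 -0.05846047  0.22589466] yaw 16.373551776235253 F [-0.13153333  0.86823323 -0.67001622] [-7.09677616e-04  3.22603047e-04 -9.99999696e-01]
wrist6 lug 36.23126754426419 46.94454506295456
tin -52.92813710539398 -105.22270146815272
-46 0.1082; -40 0.1077; -34 0.1077; -28 0.1077; -22 0.1076; 
side6 lug 31.088652364192168 42.84397638177789
tin -55.984769720250306 -111.84184129298704
-46 0.107; -40 0.0714; -34 0.108; -28 0.108; -22 0.1081; 
scene6 lug 35.28034780037609 39.72449732248744
tin -55.49263825425938 -108.03418516752582
-46 0.1081; -40 0.1085; -34 0.1087; -28 0.1086; -22 0.1086; 
scene0 lug -5.612550307776566 7.72679588529401
tin -55.4576932702667 -108.05460336404268
-46 0.1087; -40 0.1088; -34 0.1087; -28 0.1087; -22 0.1088;
```

View pics/wrist6.png

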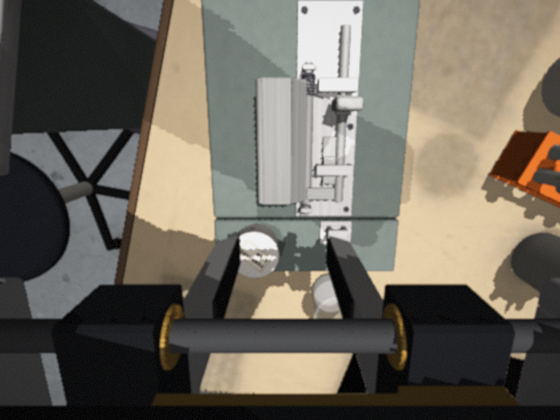

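View pics/side6.png

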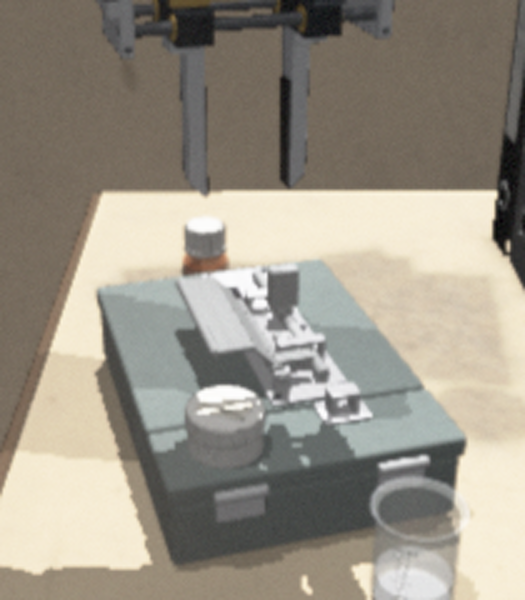

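Bar flat at z 0.1077 as before, lug about 39 mm from closed, tin unmoved, and the fingers well clear. Handing in.

```bash
python3 -c "
from station import ctrl
print(ctrl.hand_in())"
```

```text
the job is handed in; nothing more can be done
None
```

The bolt is open and the bar has sprung back up, which should lock it. I handed the job in at about 6.7 s; no verdict is reported.

**What I did:** I held the bar down with one fingertip at 0.23 rad, about 6 mm below its resting top. With the other I pushed the lug 39.9 mm to its end stop. There the force rose to about 18 N with no further motion. I then lifted straight up and moved clear.

**Last checks:**
- **Bar:** it is back at its resting height, flat at z ≈ 0.108, as before.
- **Bolt:** after release the views disagree slightly on the lug's travel: wrist about 39 mm, scene about 41 mm, side 37–38 mm. All are above the 35.5 mm needed for locking. I did not test the lock by pushing the bolt back.
- **Other objects:** the tin had not moved in the fixed scene view. The bottle and beaker look undisturbed in the pictures, but I did not measure them.
- **Robot:** the force is near zero and the fingers touch nothing.

While first pressing the bar there was a brief sideways force of about 16 N from friction. I relieved it by shifting the tool 3 mm before pushing the lug.

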